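# Load a two-cavity specimen die and close its keeper bar

### The arm

A 7-joint arm with a two-finger parallel gripper is mounted at the origin on a cart in front of the work surface, level with it; the furniture and walls round the work are solid. World frame = base frame: x ahead of the robot, y to its left, z up, the work surface at z = 0. Lengths are in mm, angles in rad, forces in N, time in s.
With the tool pointing down it reaches from about 400 to 875 mm from the base axis. Payload 6.5 kg.
Tool frame: the origin (TCP) lies between the finger pads; the fingertips stand 19 mm ahead of it and the grasp point (between the pads) is the TCP; z points along the fingers, y is the line along which they close (so a half turn about z gives the same grasp; the last joint's range is limited). The gripper opens to 85 mm and grips with 20 to 120 N. Pads are 22 mm wide; open, the fingers measure 114 mm over their backs; the gripper's body (76 mm by 85 mm) begins 54 mm behind the grasp point. The pads swing forward as they close: fully open they stand 13 mm farther back than shut.
Start: joints at [1.203, 0.536, -0.004, 1.538, 0.003, 1.067, -0.071], TCP at [193.202, -620.615, 250.29] pointing down, gripper open.
Joint ranges: [-2.7, 2.7], [-0.37, 2.16], [-1.27, 1.26], [0.24, 2.4], [-1.31, 4.45], [0.19, 1.91], [-2.76, 2.76]. Speed limits (rad/s): [2.39, 2.39, 3.14, 3.14, 3.14, 3.14, 3.14].

### API

Orientations are given as a rotation vector (axis times angle).
In Python, from workcell import sensors, viewer, ticket gives the robot as it stands.
- The arm moves only by the shell command python3 -m creep 'ROWS' [FORCE]. ROWS is JSON, a list that holds one entry, the list of rows, each a list of 7 numbers: the shift along the tool's x, y, z in units of 15 cm (1.0 is 15 cm), then the turn, a rotation vector about the tool's x, y, z in units of 30 degrees (1.0 is 30 degrees), then the finger opening in mm, from 0 to 85.4. In form: [[[dx, dy, dz, rx, ry, rz, jaw], ...]]. A call has 1 to 20 rows; each row shifts and turns the commanded pose from where the row before left it, along the tool's axes as they then stand; what a row does not reach is not made up. A row lasts 1/10 s, in which the tool goes at most 50 mm and 8.59 degrees, less where a joint would pass 70% of its speed; a pose out of reach is approached as far as the arm can. A call with a number of a shift or a turn outside -1 to 1 is refused whole. A call with a gripper value outside its range is refused whole. The fingers move at their own pace and stop on an object; FORCE is the grip in N (left out, the last holds). Time passes only in rows, so rows that do not move let the fingers close. It gives the time, the measured TCP pose, the force, the opening and the grip force at its end, in the units of the state.
- sensors.get_state(): the state, without advancing time (a new reading comes with each control period).
- viewer.grab_frame(name): name is "scene" or "top" or "wrist"; returns a dict with "color" (384x512x3 uint8, blue, green, red), "depth" (384x512 float32, mm along the optical axis (not along the pixel's ray), 0 where there is no reading), "intrinsics" (3x3 intrinsics, pixels), "rvec" (rotation vector, rad) and "tvec" (3), from world to camera coordinates, as OpenCV has them. Camera axes: x right, y down, z forward; pixel columns grow to the right and rows downward; lengths in mm; the calibration is good to about 2 mm. A picture is of the moment at which its call begins.
- ticket.sign_off(): hands the job in; it is judged then, once.
The state is a dict: "time_s": time; "joint_positions": joint angles; "joint_vel": joint speeds; "effort": joint torques, N m; "tcp_pos": TCP position; "tcp_rot": TCP orientation; "force": force on the tool from outside, world axes, zero at the start; "moment": the same for the moment, N m; "grip_width": opening from 0.0 (shut) to 1.0 (fully open); "grasp_force": force on a finger pad.
Only numpy, scipy, OpenCV 4.12 (cv2) and the standard library are available. Lean on these libraries where they do the work, as an engineer would, in place of code of your own. Each camera call takes 0.05 s, during which the arm holds its last target. There are 200 camera calls.

### The job

Load the specimen die: swing its blue keeper bar fully open, slide the round brass blank along the deck into the round cavity, then the square copper blank into the square cavity, so that each lies flat and flush with the deck; do not lift the blanks off the deck. Then swing the keeper bar fully closed over both of them. Leave the beaker, petri dishes, flask and mug where they stand.

Things in the scene. Friction and masses are not known exactly. Their poses are not given: they have to be found in the camera images.
- die: fixed flat grey plate, 240 x 240 mm, its top (the deck) 24 mm above the bench. Origin: centre of its underside, z up. Cavities in its +y half; the blanks start on its -y half, either one at +x or -x. Past each cavity's +y edge: a stop ledge 3 mm high, 10 mm wide, 70 mm long
- round_cavity (a point): centre of the floor of the round cavity: 69 mm across, 10 mm deep, its dark floor 14 mm above the bench; at [56, 60, 14] mm in the die's frame; axes as the die's
- square_cavity (a point): centre of the floor of the square cavity: 63 x 63 mm with sides along the die's x and y, 10 mm deep, its dark floor 14 mm above the bench; at [-56, 60, 14] mm in the die's frame; axes as the die's
- keeper_pivot (a point): upright pivot axis of the keeper bar at the height of the bar's underside, at [106, 60, 29] mm in the die's frame; its boss is 26 mm across and reaches 16 mm above this point
- keeper (a joint): angle of the blue keeper bar about its upright pivot (rad). 0: closed, the bar lies along the die's -x from the pivot, over both cavities; grows as its free end swings to the die's +y, to its stop at 1.75 (fully open). Stays where left. Bar 205 x 20 x 8 mm, underside 5 mm above the deck: passes over a seated blank, not over one on the deck
- keeper_post (a point): black upright grip on the keeper bar, 16 mm across, 106 mm from the pivot. This point is the middle of the grip, 59 mm above the bench; the grip spans 41 to 77 mm above the bench; it turns with the bar
- round_blank: round yellow brass blank, 66 mm across, 10 mm thick, 0.12 kg, loose on the deck. Origin: centre of its underside; z up
- square_blank: square orange copper blank, 60 x 60 x 10 mm, 0.12 kg, loose on the deck. Origin: centre of its underside; x and y along its sides, z up
- beaker: beaker with orange contents, 73x81x96 mm; a bystander standing on the bench; origin: centre of its underside
- petri: stack of petri dishes, 62 mm across, 49 mm high; a bystander standing on the bench; origin: centre of its underside
- flask: conical flask with amber contents, 74 mm across, 102 mm high; a bystander standing on the bench; origin: centre of its underside
- mug: blue and white mug, 92 mm high; a bystander standing on the bench; origin: centre of its underside
Things that resemble listed ones, but are neither listed nor needed, are in the scene too. There is more than one size of the square_blank; the one meant has the size given above. Of the things shaped like the round_blank, the yellow one is meant.

How it is judged:
By the outcome, as a careful person would: the job done as asked, in the order asked, and still so for the second after the job is handed in, with the robot touching nothing.
It also fails if it takes over 72 s, if anything falls off the work surface, if the arm or the gripper's body presses on something with over 40 N, if the wrist force passes 120 N, or if a joint passes its speed limit or range.

## Working session

There is one attempt and no reset: what is moved stays moved. The work goes in short steps, Python scripts to look and compute and a shell command to move; the robot and the scene stay as the last step left them, time stands still between calls to the robot, and variables do not carry over. Pictures are saved under pics/ and viewed, at most 10 in all, crops included, and the job is handed in when it is done.

```bash
mkdir -p pics; ls; cat > h.py <<'E'
import numpy as np,cv2
from workcell import sensors,viewer
def grab(n):
    f=viewer.grab_frame(n); np.savez('%s.npz'%n,**f); return f
def load(n): return dict(np.load('%s.npz'%n))
def world(f):
    K=f['intrinsics'];d=f['depth'];R=cv2.Rodrigues(np.array(f['rvec'],float).ravel())[0];t=np.array(f['tvec']).ravel()
    v,u=np.indices(d.shape);c=np.stack([(u-K[0,2])/K[0,0]*d,(v-K[1,2])/K[1,1]*d,d],-1)
    return (c-t)@R
def rayz(f,px,z):
    K=f['intrinsics'];R=cv2.Rodrigues(np.array(f['rvec'],float).ravel())[0];t=np.array(f['tvec']).ravel()
    px=np.atleast_2d(px).astype(float);c=np.c_[(px-[K[0,2],K[1,2]])/[K[0,0],K[1,1]],np.ones(len(px))]
    o=-t@R;r=c@R;return o+r*((z-o[2])/r[:,2])[:,None]
E
python3 - <<'E'
from h import *
ims=[]
for n in ['top','scene']:
    f=grab(n);cv2.imwrite('pics/%s0.png'%n,cv2.resize(f['color'],(768,576)))
    print(n,f['intrinsics'][0],f['rvec'],f['tvec'])
s=sensors.get_state();print(s)
E
```

```text
pics
top [463.07131473   0.         254.6618387 ] [ 2.12243134 -2.15326679  0.14869765] [ -32.32732227  531.1760333  1235.05992189]
scene [457.47916744   0.         258.83487652] [ 2.13132348 -1.0152958   0.4533535 ] [-378.90413628  295.08815791 1265.59682566]
{'time_s': 0.1, 'joint_positions': array([ 1.20279763,  0.53710741, -0.0044099 ,  1.53875801,  0.0025844 ,
        1.06730784, -0.0712023 ]), 'joint_vel': array([-0.00062743, -0.00083508, -0.00024572, -0.00191693, -0.00038409,
        0.00052082, -0.00209104]), 'effort': array([ 3.28864931e-03, -5.84567535e+01,  1.05243064e+00, -2.59775215e+01,
        1.27041075e-02,  4.55883070e-03, -2.70778727e-06]), 'tcp_pos': array([ 193.02181309, -620.11817001,  249.49628403]), 'tcp_rot': array([-3.10436605e+00, -4.72094102e-01,  5.52985753e-04]), 'force': array([-0.07389583,  0.25632111, -0.33005886]), 'moment': array([ 0.0588159 , -0.03303693, -0.01087909]), 'grasp_force': 0.0, 'grip_width': 1.0008433810662354}
```

View pics/top0.png

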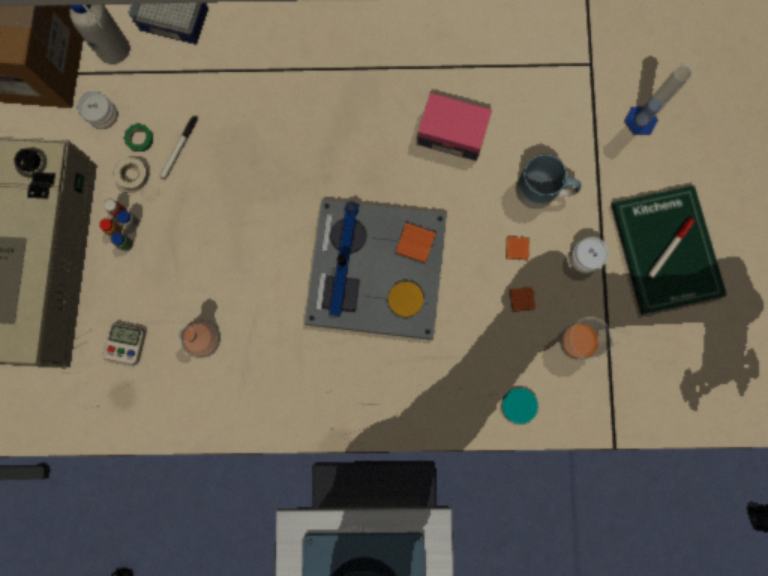

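View pics/scene0.png

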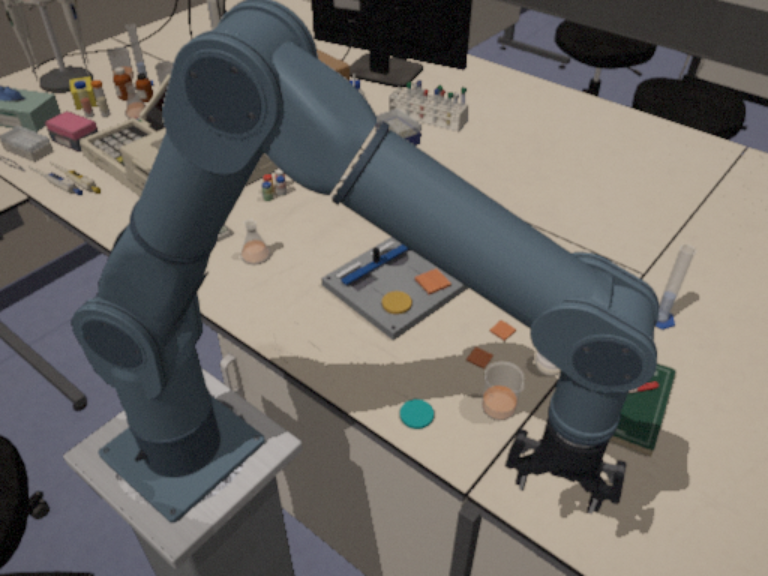

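The top view shows the die at about (378,268), with its +x up the picture and +y to the left. The pivot is at (351,208), the round blank at (406,299) and the square blank at (416,242); the keeper is lying nearly closed. The scene view agrees, and shows the arm parked off to the right. Next I'll measure.

```bash
cat >> h.py <<'E'
def blobs(m,amin):
    n,l,s,c=cv2.connectedComponentsWithStats(m.astype(np.uint8));return [(l==i) for i in range(1,n) if s[i,4]>amin]
def plan(p,yaw=None):
    "rows-total (tool units) to reach world p with tool-x heading yaw (tool down)"
    s=sensors.get_state();R=cv2.Rodrigues(s['tcp_rot'])[0];d=R.T@(np.array(p,float)-s['tcp_pos'])/150
    y0=np.arctan2(R[1,0],R[0,0]);print('shift',d.round(4),'yaw now',round(np.degrees(y0),2),'tilt',np.degrees(R[:2,2]).round(2))
    if yaw is not None:
        # tool z is down: + about tool z lowers the world yaw
        print('rz',round(-((np.degrees(yaw-y0)+180)%360-180)/30,4))
def deckfit(f,W=None):
    W=world(f) if W is None else W
    return W
E
python3 - <<'E'
from h import *
f=load('top');W=world(f);c=f['color'];hsv=cv2.cvtColor(c,cv2.COLOR_BGR2HSV)
roi=np.zeros(c.shape[:2],bool);roi[125:235,195:305]=1
h,s,v=[hsv[...,i].astype(int) for i in range(3)]
for name,m in dict(brass=(h>17)&(h<30)&(s>170),copper=(h<15)&(s>160),blue=(h>100)&(h<125)&(s>150)).items():
    for b in blobs(m&roi,60):
        uv=np.argwhere(b)[:,::-1];z=np.median(W[b][:,2]);P=rayz(f,uv,z)
        r=cv2.minAreaRect(P[:,:2].astype(np.float32));print(name,b.sum(),'z',z,P.mean(0),r)
dk=roi&(abs(W[...,2]-24)<6)&(s<90)
b=max(blobs(dk,500),key=lambda b:b.sum());uv=np.argwhere(b)[:,::-1]
P=rayz(f,uv,24);print('deck',b.sum(),np.median(W[b][:,2]),cv2.minAreaRect(P[:,:2].astype(np.float32)))
E
```

```text
brass 422 z 32.80816036932385 [527.34157342 -82.43886705  32.80816037] ((527.3679809570312, -82.30705261230469), (60.90656280517578, 61.52240753173828), 89.10340881347656)
copper 439 z 32.53973929457452 [ 633.64241893 -103.12549398   32.53973929] ((634.0615234375, -102.95150756835938), (58.32405471801758, 59.79466247558594), 70.2657699584961)
blue 464 z 36.20388017175834 [598.42931999  32.42892459  36.20388017] ((604.6434326171875, 32.084739685058594), (22.31184959411621, 211.38925170898438), 80.60773468017578)
deck 4892 23.152497683126672 ((588.4449462890625, -28.533966064453125), (239.7017059326172, 240.36126708984375), 82.44779968261719)
```

```bash
python3 -c "
from h import *
plan([560,-28,330],np.radians(172.45))"
```

```text
shift [ 3.5093 -3.0426 -0.5323] yaw now 17.29 tilt [-0.03  0.08]
rz -5.1719
```

```bash
python3 -m creep '[[[0.195,-0.169,-0.03,0,0,0,85],[0.195,-0.169,-0.03,0,0,0,85],[0.195,-0.169,-0.03,0,0,0,85],[0.195,-0.169,-0.03,0,0,0,85],[0.195,-0.169,-0.03,0,0,0,85],[0.195,-0.169,-0.03,0,0,0,85],[0.195,-0.169,-0.03,0,0,0,85],[0.195,-0.169,-0.03,0,0,0,85],[0.195,-0.169,-0.03,0,0,0,85],[0.195,-0.169,-0.03,0,0,0,85],[0.195,-0.169,-0.03,0,0,0,85],[0.195,-0.169,-0.03,0,0,0,85],[0.195,-0.169,-0.03,0,0,0,85],[0.195,-0.169,-0.03,0,0,0,85],[0.195,-0.169,-0.03,0,0,0,85],[0.195,-0.169,-0.03,0,0,0,85],[0.195,-0.169,-0.03,0,0,0,85],[0.195,-0.169,-0.03,0,0,0,85]]]'
python3 -m creep '[[[0,0,0,0,0,-0.2722,20],[0,0,0,0,0,-0.2722,20],[0,0,0,0,0,-0.2722,20],[0,0,0,0,0,-0.2722,20],[0,0,0,0,0,-0.2722,20],[0,0,0,0,0,-0.2722,20],[0,0,0,0,0,-0.2722,20],[0,0,0,0,0,-0.2722,20],[0,0,0,0,0,-0.2722,20],[0,0,0,0,0,-0.2722,20],[0,0,0,0,0,-0.2722,20],[0,0,0,0,0,-0.2722,20],[0,0,0,0,0,-0.2722,20],[0,0,0,0,0,-0.2722,20],[0,0,0,0,0,-0.2722,20],[0,0,0,0,0,-0.2722,20],[0,0,0,0,0,-0.2722,20],[0,0,0,0,0,-0.2722,20],[0,0,0,0,0,-0.2722,20],[0,0,0,0,0,0,20]]]'
python3 - <<'E'
from h import *
f=grab('wrist');cv2.imwrite('pics/w1.png',cv2.resize(f['color'],(768,576)));s=sensors.get_state();print(s['joint_positions'])
plan([560,-28,330],np.radians(172.45))
R=cv2.Rodrigues(f['rvec'])[0];print(-R.T@f['tvec'],R[2])
E
```

```text
time_s: 1.9
tcp_pos: [560.6, -27.1, 331.2]
tcp_rot: [3.106, 0.472, -0.001]
force: [-0.3, -0.1, 0.6]
grip_width: 0.997
grasp_force: 0.0
time_s: 3.9
tcp_pos: [560.0, -28.7, 330.8]
tcp_rot: [-0.205, -3.134, -0.0]
force: [0.3, -0.3, -0.9]
grip_width: 0.232
grasp_force: 0.0
[ 0.6076603   0.4291961  -0.85041052  1.64827289  0.33896269  1.22023245
  1.11961711]
shift [0.0007 0.0041 0.0057] yaw now 172.26 tilt [-0.05  0.02]
rz -0.0063
[476.87781806 -17.57873532 455.35930802] [ 0.32354416 -0.04205964 -0.94527782]
```

View pics/w1.png

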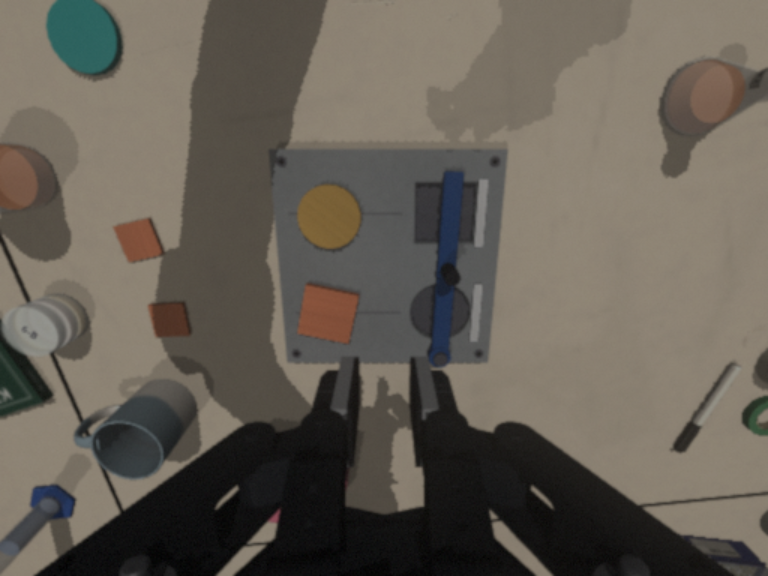

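The wrist view shows the die between (275,150) and (507,362). The round blank is at (329,216), the square at (328,314), the round cavity near (440,312), the square cavity near (445,212) and the post top at (450,270).

```bash
cat >> h.py <<'E'
def measure(f,base=True,zoff=0):
    W=world(f);c=f['color'];hsv=cv2.cvtColor(c,cv2.COLOR_BGR2HSV);h,s,v=[hsv[...,i].astype(int) for i in range(3)]
    near=(np.hypot(W[...,0]-588,W[...,1]+28)<240)&(W[...,2]<90)
    o={}
    if base:
        b=max(blobs(near&(abs(W[...,2]-24)<5)&(s<80)&(v<130),300),key=lambda b:b.sum());z=np.median(W[b][:,2])
        P=rayz(f,np.argwhere(b)[:,::-1],z)[:,:2].astype(np.float32);print('deck z',z,'n',b.sum(),cv2.minAreaRect(P))
        fl=near&(W[...,2]<19)&(W[...,2]>8)
        for b in blobs(fl,60):
            P=W[b];print('lowfloor',b.sum(),np.median(P,0).round(1),cv2.minAreaRect(P[:,:2].astype(np.float32)))
    for name,m in dict(brass=(h>15)&(h<30)&(s>150),copper=(h<14)&(s>130),blue=(h>100)&(h<125)&(s>150)).items():
        for b in blobs(m&near&(np.hypot(W[...,0]-588,W[...,1]+28)<200),60):
            z=np.median(W[b][:,2]);P=rayz(f,np.argwhere(b)[:,::-1],z)[:,:2].astype(np.float32)
            print(name,b.sum(),'z %.1f'%z,P.mean(0).round(1),cv2.minAreaRect(P))
    b=near&(W[...,2]>55)&(v<60)
    if b.sum()>5: print('post',b.sum(),np.median(W[b],0).round(1),W[b].min(0).round(1),W[b].max(0).round(1))
E
python3 - <<'E'
from h import *
f=load('wrist');measure(f)
# manual deck corners from the picture (full res px)
P=rayz(f,np.array([[275,150],[507,150],[489,362],[288,362]])/1.5,24);print(P.round(1),P.mean(0))
print('TOP');measure(load('top'))
E
```

```text
deck z 25.218304834755912 n 14252 ((590.8564453125, -29.503860473632812), (240.03375244140625, 237.86509704589844), 82.4847183227539)
lowfloor 684 [540.1  20.5  15.6] ((541.6238403320312, 20.202964782714844), (27.91718292236328, 62.8436164855957), 81.0210189819336)
lowfloor 345 [547.3  62.4  15.7] ((547.2739868164062, 62.24314880371094), (14.171075820922852, 62.736324310302734), 81.18431091308594)
lowfloor 408 [652.9   5.3  15.7] ((652.7739868164062, 2.895753860473633), (26.880216598510742, 63.32658004760742), 80.94258880615234)
lowfloor 263 [658.9  45.3  15.7] ((658.99072265625, 46.84375762939453), (18.538490295410156, 56.86476135253906), 81.08440399169922)
copper 1118 z 35.2 [ 634.4 -102. ] ((635.0499877929688, -102.11985778808594), (57.452083587646484, 59.9183464050293), 68.90174102783203)
post 133 [596.3  31.7  77.3] [591.3  25.   55. ] [605.6  40.3  79.9]
[[ 458.3 -125.3   24. ]
 [ 488.7  105.8   24. ]
 [ 726.2   76.8   24. ]
 [ 694.7 -161.9   24. ]] [591.98297078 -26.14883226  24.        ]
TOP
deck z 23.200465475477063 n 4522 ((588.6412963867188, -28.511734008789062), (239.8287
[... 354 characters left out ...]
((544.4866333007812, 62.32341766357422), (15.663458824157715, 64.60155487060547), 81.54427337646484)
lowfloor 203 [540.3  21.1  13.6] ((540.697998046875, 20.62285041809082), (28.10715675354004, 62.848915100097656), 78.81629943847656)
brass 428 z 32.8 [527.7 -82.6] ((527.3754272460938, -82.30829620361328), (60.909263610839844, 61.52683639526367), 89.10321044921875)
copper 455 z 32.4 [ 633.6 -102.8] ((633.8286743164062, -102.90328216552734), (59.647705078125, 61.66221237182617), 69.47901916503906)
blue 461 z 36.2 [598.4  32.4] ((604.6464233398438, 32.085723876953125), (22.31210708618164, 211.39166259765625), 80.60772705078125)
post 33 [595.7  33.2  74.7] [588.9  25.8  56.4] [604.5  38.9  79.4]
```

```bash
python3 -c "
from h import *
plan([597,33,62],np.radians(172.45))"
```

```text
shift [-0.1905  0.4399  1.7923] yaw now 172.26 tilt [-0.05  0.02]
rz -0.0063
```

```bash
python3 -m creep '[[[-0.0635,0.1466,0,0,0,0,50],[-0.0635,0.1466,0,0,0,0,50],[-0.0635,0.1466,0,0,0,0,50],[0,0,0.256,0,0,0,50],[0,0,0.256,0,0,0,50],[0,0,0.256,0,0,0,50],[0,0,0.256,0,0,0,50],[0,0,0.256,0,0,0,50],[0,0,0.256,0,0,0,50],[0,0,0.256,0,0,0,50],[0,0,0,0,0,0,50],[0,0,0,0,0,0,10],[0,0,0,0,0,0,10],[0,0,0,0,0,0,10],[0,0,0,0,0,0,10],[0,0,0,0,0,0,10],[0,0,0,0,0,0,10]]]' 30
python3 -c "
from h import *
f=grab('top');measure(f,False);print(sensors.get_state()['joint_positions'])"
```

```text
time_s: 5.65
tcp_pos: [598.9, 33.6, 64.9]
tcp_rot: [0.208, 3.131, 0.001]
force: [-0.1, 0.5, 7.0]
grip_width: 0.177
grasp_force: 29.8
copper 310 z 32.6 [ 640.9 -108.8] ((637.4072265625, -104.28710174560547), (59.5345344543457, 52.48204040527344), 70.10565185546875)
blue 173 z 35.5 [533.4  43.9] ((536.385498046875, 43.12769317626953), (19.956480026245117, 73.4906234741211), 81.66442108154297)
[ 0.32901395  0.80385713 -0.65051652  1.75635329  0.65062042  0.80435646
  0.79770492]
```

```bash
python3 -m creep '[[[-0.0043,0.0606,0,0,0,0.1642,10],[-0.0043,0.0606,0,0,0,0.1642,10],[-0.0043,0.0606,0,0,0,0.1642,10],[-0.0043,0.0606,0,0,0,0.1642,10],[-0.0043,0.0606,0,0,0,0.1642,10],[-0.0043,0.0606,0,0,0,0.1642,10],[-0.0043,0.0606,0,0,0,0.1642,10]]]'
python3 -c "
from h import *
s=sensors.get_state();print(s['joint_positions'],s['force']);d=s['tcp_pos'][:2]-[702.6,16.6];print(np.hypot(*d),172.47-np.degrees(np.arctan2(d[1],d[0])))"
```

```text
time_s: 6.4
tcp_pos: [626.9, 89.7, 64.9]
tcp_rot: [1.132, 2.927, 0.002]
force: [0.6, -2.0, 7.7]
grip_width: 0.174
grasp_force: 29.8
[ 0.13854062  0.80555994 -0.51222098  1.66892069  0.51578087  0.80173474
  0.22571392] [ 0.55440868 -2.03222547  7.68406176]
105.22881926071716 36.46488020644057
```

```bash
python3 -m creep '[[[-0.0043,0.0606,0,0,0,0.1642,10],[-0.0043,0.0606,0,0,0,0.1642,10],[-0.0043,0.0606,0,0,0,0.1642,10],[-0.0043,0.0606,0,0,0,0.1642,10],[-0.0043,0.0606,0,0,0,0.1642,10],[-0.0043,0.0606,0,0,0,0.1642,10],[-0.0043,0.0606,0,0,0,0.1642,10],[-0.0043,0.0606,0,0,0,0.1642,10],[-0.0043,0.0606,0,0,0,0.1642,10],[-0.0043,0.0606,0,0,0,0.1642,10],[-0.0043,0.0606,0,0,0,0.1642,10],[-0.0043,0.0606,0,0,0,0.1642,10],[-0.0043,0.0606,0,0,0,0.1642,10]]]'
python3 -m creep '[[[0,0.015,0,0,0,0,10],[0,0,0,0,0,0,10],[0,0,0,0,0,0,10]]]'
python3 -c "
from h import *
s=sensors.get_state();print(s['joint_positions'],s['force']);d=s['tcp_pos'][:2]-[702.6,16.6];print(np.hypot(*d),172.47-np.degrees(np.arctan2(d[1],d[0])))"
```

```text
time_s: 7.7
tcp_pos: [735.2, 116.9, 65.0]
tcp_rot: [2.514, 1.883, 0.002]
force: [-5.6, -1.1, 7.2]
grip_width: 0.174
grasp_force: 30.4
time_s: 8.0
tcp_pos: [735.1, 117.0, 64.9]
tcp_rot: [-2.509, -1.888, 0.003]
force: [-9.6, -2.2, 11.8]
grip_width: 0.176
grasp_force: 30.8
[-0.07342335  0.91751924 -0.24932904  1.33281595  0.24730436  0.92391226
 -0.65940885] [-9.61789637 -2.17426251 11.7589754 ]
105.51441465865628 100.42034082990706
```

```bash
python3 -m creep '[[[0,0,0,0,0,0,50],[0,0,0,0,0,0,50],[0,0,0,0,0,0,50],[0,0,-0.2,0,0,0,50],[0,0,-0.3,0,0,0,50],[0,0,-0.3,0,0,0,50],[0,0,-0.3,0,0,0,50],[0,0,-0.2,0,0,0,85],[0,0,0,0,0,-0.2735,85],[0,0,0,0,0,-0.2735,85],[0,0,0,0,0,-0.2735,85],[0,0,0,0,0,-0.2735,85],[0,0,0,0,0,-0.2735,85],[0,0,0,0,0,-0.2735,85],[0,0,0,0,0,-0.2735,85],[0,0,0,0,0,-0.2735,85],[0,0,0,0,0,-0.2735,85],[0,0,0,0,0,-0.2735,85]]]'
python3 -c "
from h import *
plan([528.5,-83,230],np.radians(172.47))"
```

```text
time_s: 9.8
tcp_pos: [736.4, 116.7, 257.5]
tcp_rot: [0.645, 3.075, 0.0]
force: [0.3, 1.3, -0.0]
grip_width: 0.996
grasp_force: 0.0
shift [ 0.7341 -1.7758  0.1827] yaw now 156.3 tilt [0.01 0.  ]
rz -0.5389
```

```bash
python3 -m creep '[[[0.105,-0.2537,0.026,0,0,0,85],[0.105,-0.2537,0.026,0,0,0,85],[0.105,-0.2537,0.026,0,0,0,85],[0.105,-0.2537,0.026,0,0,0,85],[0.105,-0.2537,0.026,0,0,0,85],[0.105,-0.2537,0.026,0,0,0,85],[0.105,-0.2537,0.026,0,0,0,85],[0,0,0,0,0,-0.27,85],[0,0,0,0,0,-0.27,85],[0,0,0,0,0,0,85]]]'
python3 - <<'E'
from h import *
f=grab('wrist');cv2.imwrite('pics/w2.png',np.hstack([f['color'],grab('top')['color'][100:250,170:320].repeat(2,0).repeat(2,1)[:384//1][:300].copy() if 0 else f['color'][:,:0]]))
measure(f)
hsv=cv2.cvtColor(f['color'],cv2.COLOR_BGR2HSV);t=load('top') if 0 else grab('top')
cv2.imwrite('pics/t2.png',cv2.resize(t['color'],(768,576)))
measure(t);print(sensors.get_state()['joint_positions'])
plan([528.5,-83,230],np.radians(172.47))
E
```

```text
time_s: 10.8
tcp_pos: [527.2, -82.1, 230.4]
tcp_rot: [0.214, 3.134, 0.0]
force: [-0.0, -0.2, -0.4]
grip_width: 0.99
grasp_force: 0.0
deck z 25.192898658706902 n 21546 ((590.6409912109375, -29.349014282226562), (240.04855346679688, 240.5943145751953), 82.46790313720703)
lowfloor 81 [468.1 -41.7  14.4] ((467.98870849609375, -42.31106185913086), (96.52123260498047, 0.20202398300170898), 82.49465942382812)
lowfloor 2297 [543.1  39.5  15.6] ((544.323974609375, 38.85090637207031), (61.70008087158203, 62.049190521240234), 82.50011444091797)
lowfloor 1127 [649.8  24.1  15.7] ((653.011474609375, 23.201292037963867), (56.12644958496094, 67.97455596923828), 9.95901870727539)
copper 1657 z 35.2 [ 633.3 -102.2] ((633.9529418945312, -102.24099731445312), (57.562984466552734, 61.04465866088867), 69.77249908447266)
post 78 [729.6 113.4  60.3] [727.2 109.   55. ] [736.8 122.6  68.9]
deck z 23.124864855882734 n 2238 ((592.4097290039062, -0.2081298828125), (183.25633239746094, 240.59629821777344), 82.6521224975586)
lowfloor 431 [653.4  23.5  13.2] ((654.1121215820312, 24.55893325805664), (65.73041534423828, 68.93934631347656), 45.9528923034668)
lowfloor 476 [543.1  38.2  13.7] ((541.835205078125, 37.90351867675781), (64.96653747558594, 62.99388122558594), 82.37550354003906)
blue 220 z 36.4 [715.2  63.8] ((713.8529663085938, 61.89826202392578), (116.06449127197266, 20.640291213989258), 72.63843536376953)
post 36 [731.9 117.3  73.7] [725.1 110.   58.4] [740.2 123.7  79.9]
[ 0.61860618  0.45535077 -0.70546513  1.83552134  0.35056986  0.97826893
  1.19478404]
shift [-0.0091 -0.0079  0.0019] yaw now 171.96 tilt [0.02 0.02]
rz -0.017
```

View pics/w2.png

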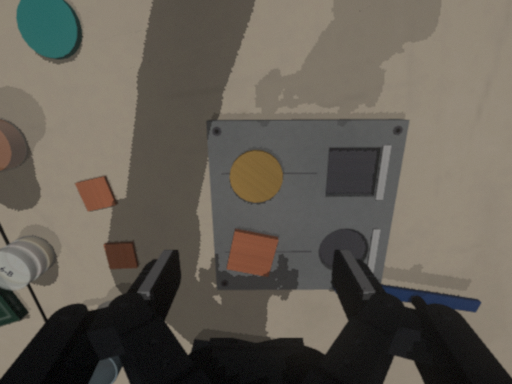

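The wrist view shows the keeper swung open to the right at (430,298), both cavities clear at (353,172) and (344,250), the round blank at (257,177) and the square at (253,253).

```bash
sed -i 's/brass=(h>15)&(h<30)&(s>150)/brass=(h>14)\&(h<32)\&(s>110)\&(W[...,2]>27)/; s/hsv=cv2.cvtColor(c,cv2.COLOR_BGR2HSV);h,s,v/hsv=cv2.cvtColor(c,cv2.COLOR_BGR2HSV);h,s,v/' h.py
python3 - <<'E'
from h import *
f=load('wrist');hsv=cv2.cvtColor(f['color'],cv2.COLOR_BGR2HSV);print(hsv[177,257],hsv[160,250],world(f)[177,257]);measure(f,False);print(rayz(f,[[257,177]],34))
E
```

```text
[ 19 140 126] [ 19 139 127] [529.33014837 -80.8171083   35.45079785]
brass 2138 z 35.1 [528.2 -82.3] ((528.9092407226562, -82.77749633789062), (62.758975982666016, 65.7474136352539), 83.93623352050781)
copper 1657 z 35.2 [ 633.3 -102.2] ((633.9529418945312, -102.24099731445312), (57.562984466552734, 61.04465866088867), 69.77249908447266)
post 78 [729.6 113.4  60.3] [727.2 109.   55. ] [736.8 122.6  68.9]
[[529.71818485 -80.86375019  34.        ]]
```

```bash
python3 -c "
from h import *
plan([528.3,-82.5,50],np.radians(172.47))"
python3 -m creep '[[[-0.0071,-0.0045,0.2,0,0,-0.017,85],[0,0,0.25,0,0,0,85],[0,0,0.25,0,0,0,85],[0,0,0.25,0,0,0,85],[0,0,0.15,0,0,0,85],[0,0,0.10,0,0,0,85],[0,0,0,0,0,0,76],[0,0,0,0,0,0,76]]]' 20
python3 -m creep '[[[0,0,0.02,0,0,0,76],[0,0,0.02,0,0,0,76],[0,0,0,0,0,0,76]]]'
```

```text
shift [-0.0069 -0.0052  1.2019] yaw now 171.96 tilt [0.02 0.02]
rz -0.017
time_s: 11.7
tcp_pos: [528.9, -82.3, 50.9]
tcp_rot: [0.201, 3.134, -0.0]
force: [0.3, -0.8, 0.4]
grip_width: 0.89
grasp_force: 0.0
time_s: 12.0
tcp_pos: [528.3, -82.7, 44.5]
tcp_rot: [0.201, 3.135, -0.0]
force: [0.0, 0.8, -0.5]
grip_width: 0.894
grasp_force: 0.0
```

```bash
for i in 1; do python3 -m creep '[[[0,0,0.013,0,0,0,76],[0,0,0.013,0,0,0,76],[0,0,0,0,0,0,76]]]'; done | egrep 'pos|force'
python3 -m creep '[[[0,0,0.013,0,0,0,76],[0,0,0,0,0,0,76]]]' | egrep 'pos|force'
python3 -m creep '[[[0,0,0.013,0,0,0,76],[0,0,0,0,0,0,76]]]' | egrep 'pos|force'
```

```text
tcp_pos: [527.9, -82.5, 40.1]
force: [0.5, -0.8, 0.8]
grasp_force: 0.0
tcp_pos: [527.9, -82.5, 38.1]
force: [0.2, 1.1, 0.4]
grasp_force: 0.0
tcp_pos: [528.0, -82.5, 36.2]
force: [-0.5, 0.6, -0.5]
grasp_force: 0.0
```

```bash
python3 -m creep '[[[0,0,0.01,0,0,0,76],[0,0,0,0,0,0,76]]]' | egrep 'pos|^force'
python3 -m creep '[[[0,0,0.008,0,0,0,76],[0,0,0,0,0,0,76]]]' | egrep 'pos|^force'
python3 -c "
from h import *
f=grab('wrist');cv2.imwrite('pics/w3.png',f['color'])"
```

```text
tcp_pos: [528.0, -82.5, 34.7]
force: [-0.2, -0.2, 0.8]
tcp_pos: [528.1, -82.5, 33.6]
force: [0.1, -0.1, -0.2]
```

View pics/w3.png

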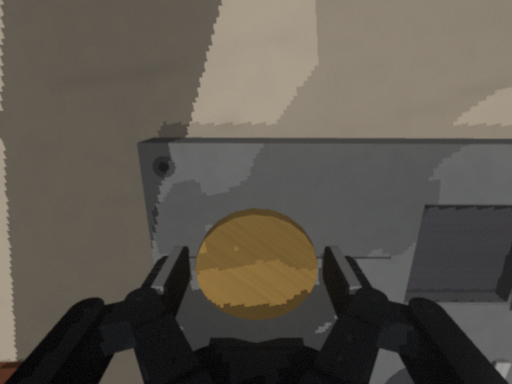

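The wrist view shows the brass disc centred at (257,262) between the open pads at x=185 and x=328.

```bash
for i in 1; do python3 -m creep '[[[0,0,0.008,0,0,0,76],[0,0,0,0,0,0,76]]]' | egrep 'pos|^force'
python3 -m creep '[[[0,0,0.008,0,0,0,76],[0,0,0,0,0,0,76]]]' | egrep 'pos|^force'; done
```

```text
tcp_pos: [528.2, -82.5, 33.4]
force: [-3.5, -0.5, 11.6]
tcp_pos: [528.2, -82.5, 33.3]
force: [-9.1, -1.5, 27.3]
```

```bash
python3 -m creep '[[[0,0,-0.055,0,0,0,76],[0,0,0,0,0,0,76],[0,0,0,0,0,0,60],[0,0,0,0,0,0,60],[0,0,0,0,0,0,60],[0,0,0,0,0,0,60]]]' 20
python3 -c "
from h import *
f=grab('wrist');measure(f,False)"
```

```text
time_s: 14.15
tcp_pos: [528.3, -82.5, 39.7]
tcp_rot: [0.201, 3.135, -0.0]
force: [-1.3, -0.1, 7.5]
grip_width: 0.757
grasp_force: 20.2
brass 9767 z 35.0 [525.9 -82.1] ((528.000732421875, -81.88162994384766), (64.96587371826172, 66.91317749023438), 53.3828125)
post 10055 [ 523.3 -105.8   81.7] [ 507.1 -147.2   55. ] [547.9 -16.4  90. ]
```

```bash
python3 -m creep '[[[-0.0293,0.0643,0,0,0,0,60],[-0.0293,0.0643,0,0,0,0,60],[-0.0293,0.0643,0,0,0,0,60],[-0.0293,0.0643,0,0,0,0,60],[-0.0293,0.0643,0,0,0,0,60],[-0.0293,0.0643,0,0,0,0,60],[-0.0293,0.0643,0,0,0,0,60],[-0.0293,0.0643,0,0,0,0,60],[-0.0293,0.0643,0,0,0,0,60],[-0.0293,0.0643,0,0,0,0,60],[0,0,0,0,0,0,60]]]'
python3 -m creep '[[[-0.0667,0.0253,0,0,0,0,60],[-0.0667,0.0253,0,0,0,0,60],[-0.0667,0.0253,0,0,0,0,60],[-0.0667,0.0253,0,0,0,0,60],[-0.0667,0.0253,0,0,0,0,60],[0,0,0,0,0,0,60]]]'
python3 - <<'E'
from h import *
f=grab('wrist');cv2.imwrite('pics/w4.png',f['color']);measure(f)
t=grab('top');measure(t)
plan([653,23.2,39.7],np.radians(172.47))
E
```

```text
time_s: 15.3
tcp_pos: [584.9, 8.2, 39.7]
tcp_rot: [0.199, 3.134, -0.0]
force: [0.3, 1.5, 6.2]
grip_width: 0.753
grasp_force: 22.8
time_s: 15.9
tcp_pos: [636.7, 20.0, 39.7]
tcp_rot: [0.2, 3.135, -0.0]
force: [-1.2, -0.0, 7.1]
grip_width: 0.757
grasp_force: 22.9
deck z 24.951081028172453 n 72617 ((584.9560546875, -12.973518371582031), (210.2387237548828, 158.37132263183594), 82.68048858642578)
lowfloor 17852 [538.7  38.3  15.4] ((542.51220703125, 37.958492279052734), (63.836631774902344, 63.83776092529297), 82.44400787353516)
lowfloor 424 [683.5  38.7  16.3] ((680.7510986328125, 30.3415584564209), (15.421195030212402, 53.258235931396484), 19.565845489501953)
brass 9820 z 35.0 [634.4  20.5] ((636.1851806640625, 20.120708465576172), (66.83773040771484, 65.37551879882812), 29.816579818725586)
copper 8572 z 34.9 [630.5 -98.4] ((634.6281127929688, -97.78941345214844), (59.062164306640625, 65.25630950927734), 69.11907196044922)
blue 1030 z 38.0 [722.1  86.6] ((722.1686401367188, 89.76483154296875), (32.80001449584961, 24.38589096069336), 74.46068572998047)
post 9984 [631.7  -4.8  81.7] [615.4 -44.9  55. ] [656.4  86.2  90. ]
deck z 23.070923926126266 n 1407 ((555.2197875976562, 15.52374267578125), (161.68467712402344, 162.35739135742188), 82.18123626708984)
lowfloor 483 [542.9  38.3  13.5] ((540.680908203125, 38.92937469482422), (63.70922088623047, 69.07380676269531), 81.3026351928711)
copper 82 z 32.4 [ 649.4 -122.8] ((654.3352661132812, -121.2264404296875), (48.07164001464844, 20.138551712036133), 43.16533279418945)
post 52 [640.2  72.1  79.3] [627.8  58.7  56.6] [738.9 123.3  86.9]
shift [-0.1052  0.0348  0.0004] yaw now 172.68 tilt [0.07 0.01]
rz 0.0072
```

View pics/w4.png

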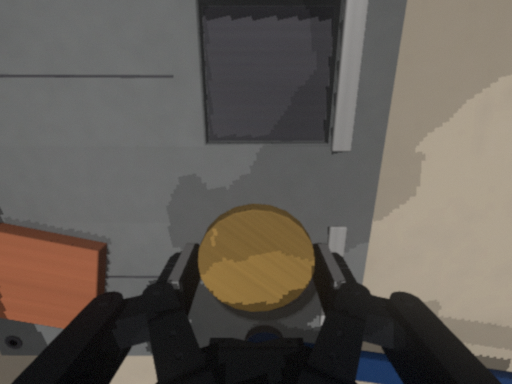

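The wrist view shows the brass disc gripped at (256,258) and partly over the round cavity. The square cavity spans (200,0)–(340,143), its ledge is at (348,75), and the copper square sits at (45,275), untouched.

```bash
python3 -m creep '[[[-0.0275,0.009,0,0,0,0.003,60],[-0.0275,0.009,0,0,0,0,60],[-0.0275,0.009,0,0,0,0,60],[-0.0275,0.009,0,0,0,0,60],[0,0,0,0,0,0,60],[0,0,0,0,0,0,60]]]'
python3 - <<'E'
from h import *
f=grab('wrist');measure(f)
E
python3 -m creep '[[[0,0,0,0,0,0,70],[0,0,0,0,0,0,70],[0,0,0,0,0,0,70]]]'
python3 - <<'E'
from h import *
f=grab('wrist');measure(f)
E
```

```text
time_s: 16.6
tcp_pos: [650.0, 20.4, 39.1]
tcp_rot: [-0.204, -3.128, 0.009]
force: [-10.3, -5.1, 14.7]
grip_width: 0.759
grasp_force: 29.3
deck z 24.962932770930372 n 72851 ((597.901611328125, -12.0587158203125), (204.51513671875, 158.31570434570312), 82.47447204589844)
lowfloor 15166 [545.5  37.5  15.4] ((547.709716796875, 37.17795944213867), (63.816890716552734, 52.872501373291016), 82.35326385498047)
lowfloor 242 [639.8  51.6  15.4] ((637.77099609375, 47.444007873535156), (36.41245651245117, 7.550622463226318), 35.18950653076172)
brass 9716 z 34.5 [647.3  20.8] ((649.29296875, 20.40932846069336), (64.85026550292969, 66.48404693603516), 44.702430725097656)
copper 8830 z 34.9 [634.1 -95. ] ((636.0639038085938, -95.14454650878906), (54.31223678588867, 64.2531509399414), 69.42952728271484)
blue 111 z 37.8 [705.   45.2] ((703.8135375976562, 45.703365325927734), (13.047554969787598, 9.697505950927734), 32.27140426635742)
blue 556 z 38.1 [722.8  83.7] ((722.5814208984375, 85.60375213623047), (21.594873428344727, 19.392662048339844), 73.55984497070312)
post 10203 [645.4  51.3  81.2] [628.8
[... 469 characters left out ...]
.5] ((637.9276733398438, 47.530548095703125), (39.43073654174805, 8.268686294555664), 34.86407470703125)
brass 9619 z 33.9 [646.8  20.6] ((648.442626953125, 19.710142135620117), (64.95014190673828, 64.837158203125), 19.303346633911133)
copper 8923 z 34.9 [633.3 -95.7] ((635.925537109375, -95.49385070800781), (54.92848205566406, 64.4302978515625), 68.94937896728516)
blue 147 z 37.9 [704.   44.8] ((704.163818359375, 44.259559631347656), (11.177661895751953, 11.857102394104004), 1.0829932689666748)
blue 589 z 38.1 [724.   85.6] ((723.78857421875, 87.73648834228516), (23.61773681640625, 18.475109100341797), 72.31905364990234)
post 10633 [645.4  51.6  81.1] [628.3 -48.2  55. ] [670.2  87.   90. ]
```

```bash
python3 -m creep '[[[0,0,-0.02,0,0,0,70],[0,0,-0.02,0,0,0,72],[0,0,0,0,0,0,72],[0,0,0,0,0,0,72]]]'
python3 - <<'E'
from h import *
f=grab('wrist');measure(f,False);cv2.imwrite('pics/w5.png',f['color'])
W=world(f);P=W[230:290,225:290];m=(abs(P[...,2]-33)<8);A=np.c_[P[m][:,:2]-[650,20],np.ones(m.sum())];print(np.linalg.lstsq(A,P[m][:,2],rcond=None)[0])
E
```

```text
time_s: 17.4
tcp_pos: [653.3, 23.9, 45.6]
tcp_rot: [0.202, 3.135, 0.001]
force: [-1.3, -0.3, 0.1]
grip_width: 0.848
grasp_force: 0.0
brass 7573 z 32.4 [644.6  19.3] ((645.9781494140625, 18.196392059326172), (55.064579010009766, 65.0877914428711), 39.17299270629883)
copper 8491 z 34.9 [634.5 -95.1] ((636.2802734375, -95.20671081542969), (54.38360595703125, 63.865447998046875), 69.22856140136719)
blue 859 z 38.1 [709.   45.7] ((706.1983032226562, 42.975860595703125), (35.18788146972656, 23.54806137084961), 66.74961853027344)
blue 132 z 38.1 [732.1  95.7] ((732.1007080078125, 96.51862335205078), (13.711518287658691, 7.679305553436279), 75.76387023925781)
post 6388 [647.3  -7.5  84.4] [631.4 -41.8  55. ] [673.4  92.7  90. ]
[-0.16002641 -0.12379581 31.76995803]
```

View pics/w5.png

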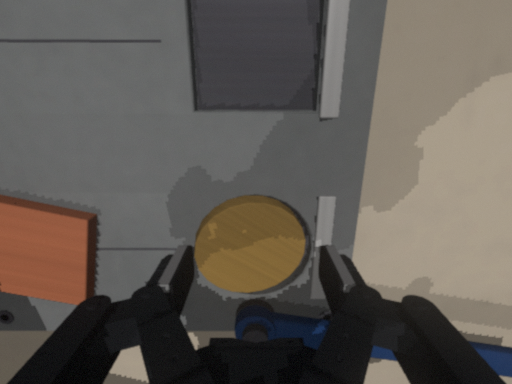

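The wrist view shows the disc at (251,244), dropped in on its lower right (+x,+y) and still resting on the cavity's rear rim. It needs about 4 mm more in +x and +y. The finger probably caught the ledge at (327,220), so I'll grip higher and carry it the rest of the way.

```bash
python3 -m creep '[[[0,-0.004,0.018,0,0,0,74],[0,0,0,0,0,0,74],[0,0,0,0,0,0,60],[0,0,0,0,0,0,60],[0,0,0,0,0,0,60],[0,0,0,0,0,0,60]]]' 20
python3 -m creep '[[[-0.015,0,0,0,0,0,60],[-0.015,0,0,0,0,0,60],[0,0,0,0,0,0,60]]]' 
python3 - <<'E'
from h import *
f=grab('wrist');measure(f,False)
W=world(f);P=W[230:290,225:290];m=(abs(P[...,2]-33)<8);A=np.c_[P[m][:,:2]-[650,20],np.ones(m.sum())];print(np.linalg.lstsq(A,P[m][:,2],rcond=None)[0])
E
```

```text
time_s: 18.05
tcp_pos: [653.4, 21.5, 42.9]
tcp_rot: [0.204, 3.134, -0.002]
force: [1.5, -4.3, -0.5]
grip_width: 0.709
grasp_force: 2.2
time_s: 18.35
tcp_pos: [656.9, 22.0, 42.4]
tcp_rot: [-0.203, -3.133, 0.001]
force: [-0.7, -3.2, -0.4]
grip_width: 0.703
grasp_force: 1.8
brass 6890 z 29.5 [648.8  19.8] ((650.1541748046875, 19.388608932495117), (51.549461364746094, 64.70140075683594), 60.541786193847656)
copper 8539 z 34.9 [635.2 -94.1] ((636.6586303710938, -94.25347900390625), (52.2270622253418, 63.719505310058594), 69.52616882324219)
blue 521 z 38.1 [708.   40.9] ((706.3636474609375, 38.346839904785156), (26.36652183532715, 21.58072280883789), 71.81189727783203)
blue 198 z 38.1 [726.6  82.4] ((726.6233520507812, 83.21869659423828), (15.234304428100586, 10.281587600708008), 72.79744720458984)
post 9281 [651.8  49.8  82.9] [636.  -41.2  55. ] [676.4  86.2  90. ]
[-0.0576534  -0.09685528 29.52129928]
```

```bash
python3 -m creep '[[[0,0,0,0,0,0,78],[0,0,0,0,0,0,78],[0,0,-0.05,0,0,0,78],[0,0,-0.1,0,0,0,78],[0,0,-0.2,0,0,0,78],[0,0,-0.2,0,0,0,78],[0,0,0,0,0,0,78]]]' | grep -A1 pos
python3 - <<'E'
from h import *
f=grab('wrist');measure(f);cv2.imwrite('pics/w6.png',f['color'])
W=world(f);hsv=cv2.cvtColor(f['color'],cv2.COLOR_BGR2HSV).astype(int);h,s=hsv[...,0],hsv[...,1]
m=(h>14)&(h<32)&(s>110)&(W[...,2]>20)&(W[...,2]<45)&(np.hypot(W[...,0]-652,W[...,1]-22)<28);P=W[m];A=np.c_[P[:,:2]-[652,22],np.ones(len(P))];print(m.sum(),np.linalg.lstsq(A,P[:,2],rcond=None)[0])
E
```

```text
tcp_pos: [660.8, 23.2, 131.5]
tcp_rot: [0.202, 3.126, 0.003]
deck z 25.004616536140475 n 54220 ((605.3372802734375, -31.116241455078125), (240.17413330078125, 210.3033905029297), 82.4967041015625)
lowfloor 7257 [539.9  38.   15.4] ((542.4778442382812, 37.845848083496094), (63.60547637939453, 63.55089569091797), 82.57782745361328)
lowfloor 148 [630.2   1.6  15.9] ((635.7601928710938, 12.854787826538086), (24.872892379760742, 65.14669036865234), 26.99906349182129)
copper 4611 z 35.0 [ 633.8 -101.3] ((635.253173828125, -100.93344116210938), (60.10149002075195, 61.12559127807617), 69.79288482666016)
post 363 [729.1 117.1  70.9] [726.9 111.   55. ] [739.9 124.6  80.1]
2889 [ 3.27557243e-04 -1.30301549e-03  2.50906323e+01]
```

View pics/w6.png

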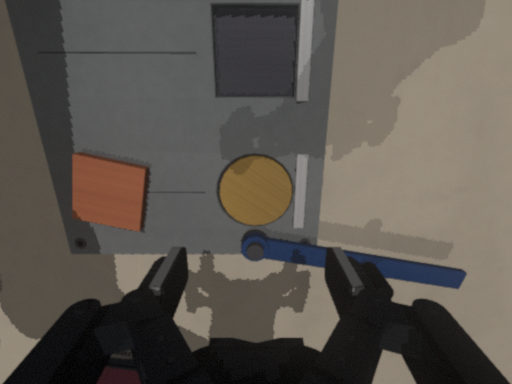

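The wrist view shows the brass disc fully in the round cavity at (256,190). The fitted plane is at z 25.1 against the deck's 25.0, with zero slope, so it is flush. The square blank is at (110,192).

```bash
python3 - <<'E'
from h import *
f=load('wrist');W=world(f);hsv=cv2.cvtColor(f['color'],cv2.COLOR_BGR2HSV).astype(int);h,s=hsv[...,0],hsv[...,1]
m=(h<14)&(s>130)&(W[...,2]>34.2)&(W[...,2]<36)&(np.hypot(W[...,0]-635,W[...,1]+101)<60)
P=W[m][:,:2].astype(np.float32);r=cv2.minAreaRect(P);print(m.sum(),P.mean(0),r)
plan([r[0][0],r[0][1],131],np.radians(69.8));plan([560.6-15.4,-28,330],np.radians(82.47))
E
```

```text
3678 [ 634.6524  -102.16955] ((635.8713989257812, -102.09329223632812), (59.241424560546875, 58.979759216308594), 69.74649047851562)
shift [ 0.0491 -0.8459 -0.014 ] yaw now 172.6 tilt [0.34 0.04]
rz 3.4266
shift [ 0.7045 -0.4318 -1.3439] yaw now 172.6 tilt [0.34 0.04]
rz 3.0043
```

```bash
python3 -m creep '[[[0.015,-0.282,0,0,0,0,85],[0.015,-0.282,0,0,0,0,85],[0.015,-0.282,0,0,0,0,85],[0,0,0,0,0,0.2855,85],[0,0,0,0,0,0.2855,85],[0,0,0,0,0,0.2855,85],[0,0,0,0,0,0.2855,85],[0,0,0,0,0,0.2855,85],[0,0,0,0,0,0.2855,85],[0,0,0,0,0,0.2855,85],[0,0,0,0,0,0.2855,85],[0,0,0,0,0,0.2855,85],[0,0,0,0,0,0.2855,85],[0,0,0,0,0,0.2855,85],[0,0,0,0,0,0.2855,85],[0,0,0,0,0,0,85]]]' | grep -A1 pos
python3 - <<'E'
from h import *
plan([635.2,-102.1,44],np.radians(69.77))
E
```

```text
tcp_pos: [634.1, -102.4, 125.2]
tcp_rot: [-2.577, -1.797, 0.001]
shift [0.0044 0.0066 0.5412] yaw now 69.78 tilt [-0.04 -0.  ]
rz 0.0003
```

```bash
python3 -m creep '[[[0.004,0.006,0.2,0,0,0,85],[0,0,0.2,0,0,0,85],[0,0,0.1,0,0,0,80],[0,0,0.061,0,0,0,74],[0,0,0,0,0,0,74],[0,0,0,0,0,0,74],[0,0,0,0,0,0,50],[0,0,0,0,0,0,50],[0,0,0,0,0,0,50],[0,0,0,0,0,0,50],[0,0,0,0,0,0,50]]]' 20
python3 - <<'E'
from h import *
f=grab('wrist');cv2.imwrite('pics/w7.png',f['color'])
W=world(f);hsv=cv2.cvtColor(f['color'],cv2.COLOR_BGR2HSV).astype(int);h,s=hsv[...,0],hsv[...,1]
m=(h<14)&(s>130)&(W[...,2]>33.8)&(W[...,2]<36.5)&(np.hypot(W[...,0]-635,W[...,1]+101)<60)
print(m.sum(),cv2.minAreaRect(W[m][:,:2].astype(np.float32)))
E
```

```text
time_s: 21.85
tcp_pos: [636.5, -102.8, 42.6]
tcp_rot: [2.575, 1.797, 0.003]
force: [-0.8, -0.1, 6.7]
grip_width: 0.697
grasp_force: 22.0
9111 ((636.8233642578125, -102.34056091308594), (59.315208435058594, 59.561553955078125), 69.43147277832031)
```

View pics/w7.png

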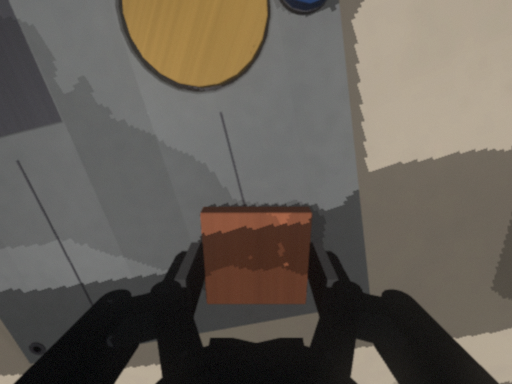

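The wrist view shows the square at (257,255), gripped and lined up between the pads, with the seated brass disc at (197,20). I'll re-grip about 2.5 mm lower, then slide.

```bash
python3 -m creep '[[[0,0,0,0,0,0,68],[0,0,0.016,0,0,0,68],[0,0,0,0,0,0,68],[0,0,0,0,0,0,50],[0,0,0,0,0,0,50],[0,0,0,0,0,0,50],[0,0,0,0,0,0,50]]]' 35
python3 -m creep '[[[0.0064,-0.0777,0,0,0,0,50],[0.0064,-0.0777,0,0,0,0,50],[0.0064,-0.0777,0,0,0,0,50],[0.0064,-0.0777,0,0,0,0,50],[0.0064,-0.0777,0,0,0,0,50],[0.0064,-0.0777,0,0,0,0,50],[0.0064,-0.0777,0,0,0,0,50],[0.0064,-0.0777,0,0,0,0,50],[0.0064,-0.0777,0,0,0,0,50],[0.0064,-0.0777,0,0,0,0,50],[0,0,0,0,0,-0.141,50],[0,0,0,0,0,-0.141,50],[0,0,0,0,0,-0.141,50],[0,0,0,0,0,0,50]]]'
cat > m.py <<'E'
from h import *
f=grab('wrist')
W=world(f);hsv=cv2.cvtColor(f['color'],cv2.COLOR_BGR2HSV).astype(int);h,s=hsv[...,0],hsv[...,1]
p=sensors.get_state()['tcp_pos']
m=(h<14)&(s>130)&(W[...,2]>20)&(W[...,2]<37)&(np.hypot(W[...,0]-p[0],W[...,1]-p[1])<50);z=np.median(W[m][:,2]);m&=abs(W[...,2]-z)<1.2
print(p,m.sum(),z,cv2.minAreaRect(W[m][:,:2].astype(np.float32)))
P=W[m];A=np.c_[P[:,:2]-p[:2],np.ones(len(P))];print('slope',np.linalg.lstsq(A,P[:,2],rcond=None)[0].round(4))
fl=(W[...,2]<19)&(W[...,2]>8)&(np.hypot(W[...,0]-543,W[...,1]-38)<60)
for b in blobs(fl,100): print('floor',b.sum(),cv2.minAreaRect(W[b][:,:2].astype(np.float32)))
plan([542.5,37.9,p[2]],np.radians(82.47))
E
python3 m.py
```

```text
time_s: 22.6
tcp_pos: [635.5, -102.6, 38.8]
tcp_rot: [2.576, 1.798, 0.0]
force: [-0.1, -0.5, 1.1]
grip_width: 0.691
grasp_force: 38.4
time_s: 24.0
tcp_pos: [528.6, -53.3, 38.7]
tcp_rot: [-2.361, -2.072, 0.001]
force: [-0.9, -0.5, 0.1]
grip_width: 0.688
grasp_force: 38.4
[528.69348082 -53.23386397  38.73975019] 9675 34.920768352514884 ((528.9108276367188, -52.89588928222656), (60.20273208618164, 59.200740814208984), 82.45491790771484)
slope [ 9.0000e-04 -1.0000e-04  3.4926e+01]
floor 17530 ((542.3017578125, 38.12777328491211), (63.874237060546875, 63.75376892089844), 82.42280578613281)
shift [6.144e-01 1.110e-02 1.000e-04] yaw now 82.42 tilt [-0.04  0.01]
rz -0.0017
```

```bash
python3 -m creep '[[[0.04,0.0087,0,0,0,0,50],[0.06,0,0,0,0,0,50],[0.06,0,0,0,0,0,50],[0.06,0,0,0,0,0,50],[0.06,0,0,0,0,0,50],[0.06,0,0,0,0,0,50],[0.06,0,0,0,0,0,50],[0.06,0,0,0,0,0,50],[0.06,0,0,0,0,0,50],[0,0,0,0,0,0,50]]]'
python3 m.py
```

```text
time_s: 25.05
tcp_pos: [541.0, 26.0, 38.8]
tcp_rot: [-2.359, -2.074, -0.002]
force: [0.7, 0.1, -0.2]
grip_width: 0.69
grasp_force: 38.1
[540.8998463   24.93468671  38.74765961] 9634 34.94216921892618 ((541.3200073242188, 26.541465759277344), (60.086212158203125, 59.38652801513672), 82.2676773071289)
slope [ 1.4000e-03 -5.0000e-04  3.4949e+01]
floor 2766 ((544.98291015625, 58.98627471923828), (16.16031837463379, 63.43503189086914), 82.93307495117188)
shift [ 0.0871 -0.0006  0.0001] yaw now 82.59 tilt [0.01 0.04]
rz 0.0041
```

```bash
python3 -m creep '[[[0.026,-0.001,0,0,0,0,50],[0.026,-0.001,0,0,0,0,50],[0.0255,0,0,0,0,0,50],[0,0,0,0,0,0,50],[0,0,0,0,0,0,50]]]'
python3 m.py
python3 -m creep '[[[0,0,0,0,0,0,66],[0,0,0,0,0,0,72],[0,0,0,0,0,0,74],[0,0,0,0,0,0,74]]]'
python3 m.py
```

```text
time_s: 25.6
tcp_pos: [542.0, 35.5, 38.8]
tcp_rot: [-2.362, -2.072, -0.0]
force: [-0.5, 0.0, -1.0]
grip_width: 0.686
grasp_force: 38.1
[541.99042985  35.29167547  38.71320098] 9653 34.91619725446556 ((542.2575073242188, 35.77371597290039), (59.84669876098633, 59.40906524658203), 82.5259780883789)
slope [ 1.0000e-03 -3.0000e-04  3.4917e+01]
floor 885 ((545.617919921875, 63.61009216308594), (6.086935997009277, 63.56881332397461), 82.04069519042969)
shift [ 0.0177  0.0011 -0.    ] yaw now 82.51 tilt [-0.01 -0.  ]
rz 0.0012
time_s: 26.05
tcp_pos: [542.1, 35.2, 38.9]
tcp_rot: [2.362, 2.071, 0.0]
force: [-0.2, 1.2, -0.3]
grip_width: 0.865
grasp_force: 0.0
[542.09092036  35.30524089  38.8296492 ] 2404 29.471351946958478 ((542.2960205078125, 37.96272277832031), (34.82915115356445, 59.90238571166992), 87.30561828613281)
slope [-1.29000e-02 -9.64000e-02  2.97815e+01]
floor 574 ((545.1822509765625, 60.93025207519531), (12.265825271606445, 63.35086441040039), 82.3938980102539)
shift [0.0175 0.0004 0.    ] yaw now 82.51 tilt [0.01 0.  ]
rz 0.0012
```

```bash
python3 -m creep '[[[0,0,0,0,0,0,50],[0,0,0,0,0,0,50],[0,0,0,0,0,0,50],[0,0,0,0,0,0,50],[0.012,0,0,0,0,0,50],[0.008,0,0,0,0,0,50],[0,0,0,0,0,0,50],[0,0,0,0,0,0,50]]]' 20
python3 m.py
python3 -m creep '[[[0,0,0,0,0,0,66],[0,0,0,0,0,0,72],[0,0,0,0,0,0,74],[0,0,0,0,0,0,74]]]'
python3 m.py
```

```text
time_s: 26.9
tcp_pos: [542.6, 38.3, 38.7]
tcp_rot: [2.362, 2.071, 0.0]
force: [0.5, -1.0, 0.4]
grip_width: 0.693
grasp_force: 21.9
[542.53062888  38.33971247  38.68045584] 2570 29.222580211549143 ((543.0701904296875, 40.51466369628906), (33.7913818359375, 59.16804504394531), 82.13810729980469)
slope [-1.04000e-02 -9.05000e-02  2.94718e+01]
shift [-0.0029  0.0002 -0.    ] yaw now 82.51 tilt [0.01 0.01]
rz 0.0013
time_s: 27.35
tcp_pos: [542.3, 38.5, 38.7]
tcp_rot: [-2.361, -2.072, 0.0]
force: [0.5, 0.2, -0.2]
grip_width: 0.868
grasp_force: 0.0
[542.40492435  38.38037812  38.74198437] 8566 24.94246441209497 ((542.5244140625, 37.82063293457031), (60.13421630859375, 59.64860916137695), 82.50411987304688)
slope [7.00000e-04 4.00000e-04 2.49438e+01]
shift [-0.0031  0.001  -0.    ] yaw now 82.51 tilt [-0.    0.01]
rz 0.0014
```

The square is seated too: z 24.9, zero slope, centred on the cavity. Now I'll close the keeper.

```bash
python3 -m creep '[[[0,0,-0.1,0,0,0,80],[0,0,-0.3,0,0,0,80],[0,0,-0.3,0,0,0,60],[0,0,-0.2,0,0,0,50],[0,0,0,0,0,0.2,50],[0,0,0,0,0,0.087,50],[0,0,0,0,0,0,50]]]' | grep -A1 pos
python3 - <<'E'
from h import *
f=grab('top');measure(f)
plan([735.5,117,65],np.radians(73.9))
E
```

```text
tcp_pos: [542.6, 38.4, 175.1]
tcp_rot: [2.51, 1.888, 0.002]
deck z 23.07367136537204 n 3929 ((584.9190673828125, -56.40174865722656), (183.56661987304688, 240.59046936035156), 82.4610366821289)
post 34 [731.7 116.9  74.4] [726. 110.  57.] [741.6 123.8  79.9]
shift [0.8588 1.0912 0.7325] yaw now 73.97 tilt [ 0.05 -0.  ]
rz 0.0024
```

```bash
python3 -m creep '[[[0.1718,0.2182,0,0,0,0,50],[0.1718,0.2182,0,0,0,0,50],[0.1718,0.2182,0,0,0,0,50],[0.1718,0.2182,0,0,0,0,50],[0.1718,0.2182,0,0,0,0,50],[0,0,0.183,0,0,0,50],[0,0,0.183,0,0,0,50],[0,0,0.183,0,0,0,50],[0,0,0.183,0,0,0,50],[0,0,0,0,0,0,50],[0,0,0,0,0,0,10],[0,0,0,0,0,0,10],[0,0,0,0,0,0,10],[0,0,0,0,0,0,10],[0,0,0,0,0,0,10],[0,0,0,0,0,0,10]]]' 30
python3 -c "
from h import *
s=sensors.get_state();d=s['tcp_pos'][:2]-[702.6,16.6];print(np.hypot(*d),172.47-np.degrees(np.arctan2(d[1],d[0])));plan(s['tcp_pos'])"
```

```text
time_s: 29.75
tcp_pos: [735.2, 117.5, 66.3]
tcp_rot: [-2.51, -1.889, -0.001]
force: [-4.7, 0.2, 5.6]
grip_width: 0.183
grasp_force: 29.7
106.0409229724671 100.40150136075926
shift [0. 0. 0.] yaw now 73.93 tilt [-0.    0.05]
```

```bash
python3 -m creep '[[[-0.0006,-0.0607,0,0,0,-0.1642,10],[-0.0006,-0.0607,0,0,0,-0.1642,10],[-0.0006,-0.0607,0,0,0,-0.1642,10],[-0.0006,-0.0607,0,0,0,-0.1642,10],[-0.0006,-0.0607,0,0,0,-0.1642,10],[-0.0006,-0.0607,0,0,0,-0.1642,10],[-0.0006,-0.0607,0,0,0,-0.1642,10],[-0.0006,-0.0607,0,0,0,-0.1642,10],[-0.0006,-0.0607,0,0,0,-0.1642,10],[-0.0006,-0.0607,0,0,0,-0.1642,10],[-0.0006,-0.0607,0,0,0,-0.1642,10],[-0.0006,-0.0607,0,0,0,-0.1642,10],[-0.0006,-0.0607,0,0,0,-0.1642,10]]]'
python3 -c "
from h import *
s=sensors.get_state();print(s['joint_positions']);d=s['tcp_pos'][:2]-[702.6,16.6];print(np.hypot(*d),172.47-np.degrees(np.arctan2(d[1],d[0])));plan(s['tcp_pos'])"
```

```text
time_s: 31.05
tcp_pos: [627.2, 90.6, 66.3]
tcp_rot: [1.121, 2.933, 0.004]
force: [-1.9, 1.8, 3.5]
grip_width: 0.179
grasp_force: 30.1
[ 0.08739616  0.78616083 -0.43617187  1.67055202  0.43796024  0.7802046
  0.28950779]
105.7076840843076 36.9324542495462
shift [0. 0. 0.] yaw now 138.16 tilt [0.16 0.08]
```

```bash
python3 -m creep '[[[-0.0006,-0.0607,0,0,0,-0.1642,10],[-0.0006,-0.0607,0,0,0,-0.1642,10],[-0.0006,-0.0607,0,0,0,-0.1642,10],[-0.0006,-0.0607,0,0,0,-0.1642,10],[-0.0006,-0.0607,0,0,0,-0.1642,10],[-0.0006,-0.0607,0,0,0,-0.1642,10],[-0.0006,-0.0607,0,0,0,-0.1642,10],[0,-0.03,0,0,0,-0.08,10],[0,0,0,0,0,0,10]]]'
python3 -m creep '[[[0,-0.013,0,0,0,0,10],[0,0,0,0,0,0,10],[0,0,0,0,0,0,10]]]'
python3 -c "
from h import *
s=sensors.get_state();d=s['tcp_pos'][:2]-[702.6,16.6];print(np.hypot(*d),172.47-np.degrees(np.arctan2(d[1],d[0])));plan(s['tcp_pos'])"
```

```text
time_s: 31.95
tcp_pos: [598.0, 30.5, 66.2]
tcp_rot: [0.14, 3.137, 0.003]
force: [-5.4, 4.0, 7.2]
grip_width: 0.178
grasp_force: 30.6
time_s: 32.25
tcp_pos: [598.0, 30.5, 66.2]
tcp_rot: [0.139, 3.136, 0.006]
force: [-3.8, 6.6, 5.0]
grip_width: 0.18
grasp_force: 30.5
105.53744306312156 0.010943214726665929
shift [0. 0. 0.] yaw now 174.92 tilt [0.13 0.21]
```

```bash
python3 -m creep '[[[0,-0.013,0,0,0,0,10],[0,0,0,0,0,0,10],[0,0,0,0,0,0,10]]]' | egrep 'pos|force'
python3 -m creep '[[[0,0.02,0,0,0,0,10],[0,0,0,0,0,0,25],[0,0,0,0,0,0,45],[0,0,0,0,0,0,45],[0,0,-0.1,0,0,0,45],[0,0,-0.3,0,0,0,45],[0,0,-0.3,0,0,0,45],[0,0,-0.3,0,0,0,45],[0,0,-0.3,0,0,0,45],[0.2,0,-0.3,0,0,0,45],[0.2,0,-0.1,0,0,0,45],[0,0,0,0,0,0,45],[0,0,0,0,0,0,45]]]'
python3 - <<'E'
from h import *
f=grab('wrist');measure(f);cv2.imwrite('pics/w8.png',f['color']);t=grab('top');measure(t)
W=world(f);hsv=cv2.cvtColor(f['color'],cv2.COLOR_BGR2HSV);h,s,v=[hsv[...,i].astype(int) for i in range(3)]
n=(np.hypot(W[...,0]-590,W[...,1]+29)<160)
for k,m in dict(brass=(h>14)&(h<32)&(s>110),copper=(h<14)&(s>130),blue=(h>100)&(h<125)&(s>110)).items():
    m=m&n;P=W[m];print(k,m.sum(),np.percentile(P[:,2],[5,50,95]).round(1),P.mean(0).round(1),cv2.minAreaRect(P[:,:2].astype(np.float32)))
E
```

```text
tcp_pos: [598.0, 30.4, 66.2]
force: [-2.7, 11.7, 2.0]
grasp_force: 30.4
time_s: 33.85
tcp_pos: [540.0, 32.8, 316.7]
tcp_rot: [0.142, 3.136, -0.002]
force: [0.1, -0.2, 0.1]
grip_width: 0.524
grasp_force: 0.0
deck z 25.19816907436131 n 16995 ((590.8159790039062, -29.465240478515625), (240.01596069335938, 240.57762145996094), 82.46235656738281)
copper 435 z 25.1 [539.4  18. ] ((539.7741088867188, 18.593881607055664), (18.40821075439453, 58.593833923339844), 83.75546264648438)
copper 389 z 25.2 [544.3  58.2] ((545.06787109375, 58.051780700683594), (16.760330200195312, 58.769866943359375), 82.13787078857422)
post 136 [594.9  30.4  77.5] [590.6  23.1  55.2] [606.1  37.9  79.7]
deck z 23.008400990602446 n 2872 ((584.37890625, -61.80652618408203), (172.71517944335938, 240.2805938720703), 82.4610366821289)
brass 726 [ 23.8  25.5 385. ] [632.7  22.8  82.7] ((570.1953125, 34.31302261352539), (224.34237670898438, 107.31217193603516), 7.534560680389404)
copper 857 [23.8 25.2 27. ] [540.6  36.3  39.3] ((526.6040649414062, 41.61354446411133), (89.27439880371094, 108.91183471679688), 51.367584228515625)
blue 1166 [ 37.   38.3 379.7] [584.2  28.2  66.5] ((578.4378051757812, 3.7565574645996094), (75.90151977539062, 251.75039672851562), 82.89979553222656)
```

View pics/w8.png

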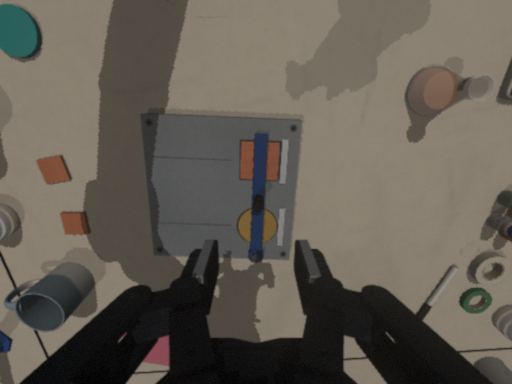

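The final view shows the keeper closed over both blanks, from (260,135) to (256,255). The copper square at (260,160) and the brass disc at (257,225) lie flush, and the bystanders are where they were. I'm handing it in.

```bash
python3 -c "
from workcell import ticket
print(ticket.sign_off())"
```

```text
the job is handed in; nothing more can be done
None
```

The job is handed in: keeper opened to its stop, round then square blank seated flush, and keeper swung fully closed, at about 34 s of robot time; both blanks first dropped in tilted and had to be re-gripped and slid the last few millimetres.

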